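Tip the magazine down into the infeed track and push it home

TASK

The tall slotted magazine stands on end in the infeed track. Push it over near its top, towards the end stop, so that it drops flat onto the rubber floor of the track; once it lies there, push it along the track until its leading end sits square against the end stop, and come away from it. Only push it, never pick it up, and leave the short magazine, the work holder, the jar and the screwdriver beside the track alone.

Things in the scene. Friction and masses are not known exactly. Their poses are not given: they have to be found in the camera images.
- track: Fixed infeed track, aluminium with black rubber floor, 275 x 86 mm. Origin: on the table under its centre; x along it towards the end stop, y left, z up. Floor 8 mm above the table, 66 mm wide between two full-length side rails (tops 14 mm above the table). Open end at x = -137 mm.
- stop_face (a point): Centre of the face that the magazine must meet on the end stop, 105 mm along x in the track's frame, 30 mm above the table. The stop is a steel block across the track, 20 mm thick, 45 mm high above the table.
- magazine: Tall aluminium magazine, a closed box 44 (x) x 50 (y) x 110 (z) mm, 0.15 to 0.31 kg, loose. Stands on the rubber floor, 65 to 100 mm before the track's centre, x along the track within 3 degrees. Origin: centre of its underside; z along its length.
- mag_mid (a point): Centre of the tall magazine, 55 mm above its underside; 30 mm above the table when it lies flat in the track, where it needs about 0.7 to 2.5 N to slide.
- mag_top (a point): Centre of the tall magazine's top end, 110 mm above its underside: the end that finally meets the stop. Pushed 85 mm or more above its foot, the magazine tips over its front edge without sliding; past about 22 degrees of lean it falls by itself and lies 30 to 75 mm short of the stop.
- short_magazine: Spare magazine of the same make but only 65 mm tall (44 x 50 x 65 mm), standing loose on the table beside the track. Leave alone. Origin: centre of its underside.
- work_holder: Round work holder, two wooden discs 64 mm across with a dark steel post on top, 60 mm tall, loose beside the track. Leave alone. Origin: centre of its underside.
- jar: Closed amber jar with a black cap, 42 mm across, 70 mm tall, loose beside the track. Leave alone. Origin: centre of its underside.
- screwdriver: Screwdriver 160 mm long lying loose on the table to the right of the track. Leave alone. Origin: on the table under the middle of it; x along it.

How it is judged:
By the outcome, as a careful person would: the job done as asked, in the order asked, and still so for the second after the job is handed in, with the robot touching nothing.
It also fails if it takes over 38 s, if anything falls off the work surface, if the arm or the gripper's body presses on something with over 40 N, if the wrist force passes 120 N, or if a joint passes its speed limit or range.

ROBOT

A 6-joint arm with a two-finger parallel gripper is mounted at the origin on the work surface. World frame = base frame: x ahead of the robot, y to its left, z up, the work surface at z = 0. Lengths are in m, angles in degrees, forces in N, time in s.
With the tool pointing down it reaches from about 0.375 to 0.975 m from the base axis. Payload 3.8 kg.
Tool frame: the origin (TCP) lies at the very end of the fingers, on their centre line; the grasp point (between the pads) lies 19 mm behind it; y points along the fingers, x is the direction in which the jaws open and shut, and the axes are right-handed (so a half turn about y gives the same grasp; the last joint's range is limited). The gripper opens to 88 mm and grips with 3 to 60 N. Pads are 18 mm wide; open, the fingers measure 123 mm over their backs; the gripper's body (75 mm by 187 mm) begins 45 mm behind the grasp point.
Start: joints at [65.667, 15.12, 91.902, -0, 72.978, -2.114], TCP at [0.255, 0.625, 0.239] pointing down, gripper open.
Joint ranges: [-150.88, 150.88], [-54.13, 125.18], [17.81, 147.31], [-75.09, 255.09], [0, 152.58], [-146.25, 146.25]. Speed limits (degrees/s): [147.25, 147.25, 180, 180, 180, 180].

INTERFACE

Orientations are given as a 3x3 rotation matrix whose columns are the frame's x, y, z axes.
In Python, from cell import env gives the robot as it stands.
- The arm moves only by the shell command python3 -m handwheel 'ROWS' [OPENING] [FORCE]. ROWS is JSON, a list of rows, each an object of numbers: "dx", "dy", "dz": the shift along the world's x, y, z in mm; "wx", "wy", "wz": the turn, a rotation vector about the world's x, y, z in degrees. A call has 1 to 8 rows; each row shifts and turns the commanded pose from where the row before left it; what a row does not reach is not made up. A row lasts 1/10 s, in which the tool goes at most 50 mm and 8.59 degrees, less where a joint would pass 70% of its speed; a pose out of reach is approached as far as the arm can. A call with a gripper value outside its range is refused whole. OPENING is the finger opening in mm, from 0 to 88.1, set as the call begins (- or left out, the last holds). The fingers move at their own pace and stop on an object; FORCE is the grip in N (left out, the last holds). Time passes only in rows, so rows that do not move let the fingers close. It gives the time, the measured TCP pose, the force and the opening at its end, in the units of the state.
- env.sense(): the state, without advancing time (a new reading comes with each control period).
- env.capture(name): name is "side" or "top"; returns (picture, depth): 420x560x3 uint8, red, green, blue; 420x560 float32, m along the optical axis (not along the pixel's ray), 0 where there is no reading.
- env.camera_info(name): a dict with "vfov" (degrees; the focal length in pixels is half the picture's height over the tangent of half this angle, whatever the lens; pixels are square), "cx", "cy" (the principal point, pixels), "xyz" and "orientation" of the camera in the world. Camera axes: x right, y down, z forward; pixel columns grow to the right and rows downward; lengths in m; the calibration is good to about 2 mm. A picture is of the moment at which its call begins. camera_info takes no time and is no camera call.
- env.hand_in(): hands the job in, once; it reports no verdict.
The state is a dict: "clock": time; "qpos": joint angles; "qvel": joint speeds; "tau": joint torques, N m; "tcp_pos": TCP position; "ee_rot": TCP orientation; "force": force on the tool from outside, world axes, zero at the start; "torque": the same for the moment, N m; "gripper_width": opening from 0.0 (shut) to 1.0 (fully open).
Only numpy, scipy, OpenCV 4.12 (cv2) and the standard library are available. Lean on these libraries where they do the work, as an engineer would, in place of code of your own. Each camera call takes 0.05 s, during which the arm holds its last target.

## Working session

There is one attempt and no reset: what is moved stays moved. The work goes in short steps, Python scripts to look and compute and a shell command to move; the robot and the scene stay as the last step left them, time stands still between calls to the robot, and variables do not carry over. Pictures are saved under pics/ and viewed, and the job is handed in when it is done.

```bash
mkdir -p pics; ls; cat > h.py <<'E'
import numpy as np,cv2
from cell import env
def cam(n):
    c=env.camera_info(n);f=210/np.tan(np.radians(c['vfov'])/2);return c,f
def px2w(n,u,v,d):
    c,f=cam(n);p=np.array([(u-c['cx'])/f*d,(v-c['cy'])/f*d,d]);return np.array(c['orientation'])@p+np.array(c['xyz'])
def cloud(n,dep):
    c,f=cam(n);v,u=np.mgrid[0:420,0:560];P=np.stack([(u-c['cx'])/f*dep,(v-c['cy'])/f*dep,dep],-1)
    return P@np.array(c['orientation']).T+np.array(c['xyz'])
E
python3 - <<'E'
from h import *
for n in('side','top'):
    im,d=env.capture(n);np.savez('pics/'+n+'0.npz',im=im,d=d)
    cv2.imwrite('pics/'+n+'0.png',im[:,:,::-1]);print(n,env.camera_info(n))
s=env.sense();print(s['tcp_pos'],s['ee_rot'],s['clock'],s['force'])
E
```

```text
pics
side {'vfov': 51.63342179858937, 'cx': 283.54373979109437, 'cy': 198.74398750753969, 'xyz': array([ 0.28997887, -0.60244341,  0.64986384]), 'orientation': array([[ 0.88993197, -0.30046089,  0.34313897],
       [-0.45592293, -0.56548046,  0.68728897],
       [-0.01246507, -0.76808535, -0.64022615]])}
top {'vfov': 49.88695911162542, 'cx': 276.80716864544513, 'cy': 209.23806413268588, 'xyz': array([0.53600921, 0.01184154, 0.88528262]), 'orientation': array([[ 1.63397231e-02, -9.97577277e-01,  6.76209258e-02],
       [-9.99866161e-01, -1.62467652e-02,  1.92444035e-03],
       [-8.21156663e-04, -6.76433202e-02, -9.97709230e-01]])}
[0.2549818  0.62428862 0.23753135] [[ 3.78116943e-01 -8.12911681e-04 -9.25757483e-01]
 [ 9.25755660e-01 -1.83802430e-03  3.78117812e-01]
 [-2.00894113e-03 -9.99997980e-01  5.75694606e-05]] 0.1 [0.10622715 0.60243435 0.1251218 ]
```

View pics/side0.png

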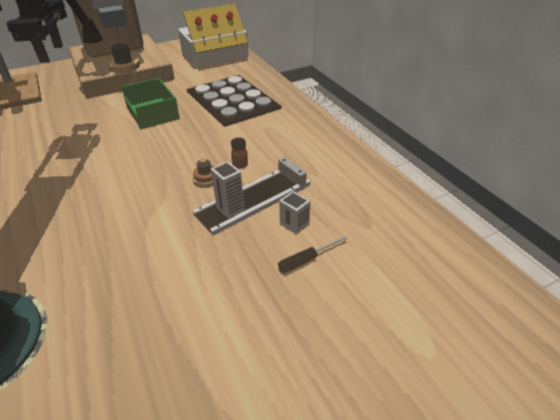

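View pics/top0.png

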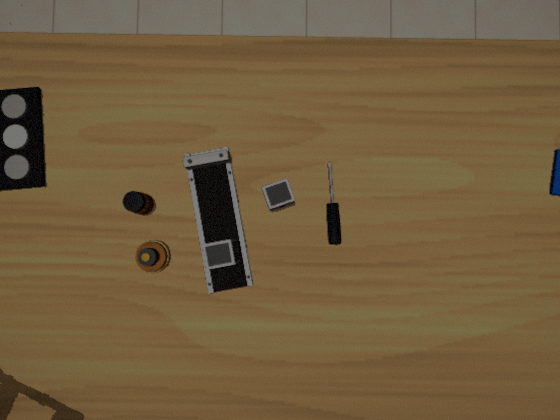

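The top view shows the stop at about (207,158), the open end at (230,290), and the magazine's top at (220,254). The short magazine is at (279,194), the jar at (138,203), the holder at (152,257) and the screwdriver at x≈333. I'll measure these from depth.

```bash
python3 - <<'E'
from h import *
z=np.load('pics/top0.npz');P=cloud('top',z['d'])
v,u=np.mgrid[0:420,0:560]
def box(u0,u1,v0,v1,z0,z1,nm):
    m=(u>=u0)&(u<=u1)&(v>=v0)&(v<=v1)&(P[...,2]>z0)&(P[...,2]<z1)&(z['d']>0)
    Q=P[m]; r=cv2.minAreaRect((Q[:,:2]*1000).astype(np.float32))
    print(nm,m.sum(),'zmed',np.median(Q[:,2]).round(4),'rect',r)
    return Q
box(175,240,140,175,.035,.06,'stop')
box(175,260,140,300,.006,.06,'track')
box(175,260,140,300,.0105,.02,'rails')
box(195,250,230,275,.10,.13,'mag')
box(255,300,170,215,.05,.08,'short')
box(120,160,185,220,.02,.08,'jar');box(130,175,235,275,.01,.08,'holder');box(320,345,155,250,.004,.05,'scr')
Q=P[100:140,150:300,2];print('table',np.median(Q))
im=z['im'][130:310,110:350];cv2.imwrite('pics/crop.png',cv2.resize(im,None,fx=3,fy=3,interpolation=2)[:,:,::-1])
E
```

```text
stop 503 zmed 0.044 rect ((687.1602172851562, 150.65480041503906), (20.70703887939453, 85.94073486328125), 11.853758811950684)
track 4536 zmed 0.009 rect ((574.924072265625, 128.0029296875), (275.4454040527344, 86.54061126708984), 11.340291976928711)
rails 1284 zmed 0.0131 rect ((574.4796142578125, 127.80803680419922), (274.276123046875, 86.40282440185547), 11.413276672363281)
mag 792 zmed 0.1171 rect ((510.1008605957031, 111.90850067138672), (43.96733093261719, 50.422637939453125), 11.251646041870117)
short 666 zmed 0.0641 rect ((620.4024047851562, 12.28338623046875), (44.28737258911133, 49.931884765625), 20.31142807006836)
jar 524 zmed 0.0679 rect ((601.0372924804688, 274.13970947265625), (39.11970138549805, 38.93733596801758), 27.301895141601562)
holder 864 zmed 0.0276 rect ((501.10919189453125, 251.168701171875), (61.392276763916016, 59.958709716796875), 0.930578351020813)
scr 658 zmed 0.0215 rect ((608.5244140625, -98.45772552490234), (157.40614318847656, 34.351173400878906), 2.736140012741089)
table -0.0011397621321010964
```

```bash
python3 - <<'E'
from h import *
z=np.load('pics/top0.npz')
im=z['im'][140:300,170:350];cv2.imwrite('pics/crop2.png',np.clip(cv2.resize(im,None,fx=3.7,fy=3.7,interpolation=2)[:,:,::-1]*1.8,0,255))
E
```

```text
[ WARN:0@0.260] global loadsave.cpp:1063 imwrite_ Unsupported depth image for selected encoder is fallbacked to CV_8U.
```

View pics/crop2.png

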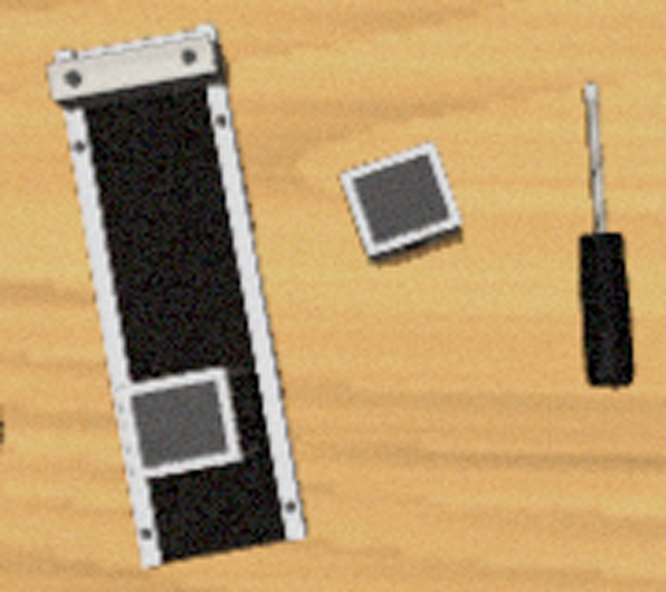

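```bash
python3 -m handwheel '[{"dx":15,"dy":-42,"wz":2.8},{"dx":15,"dy":-42,"wz":2.8},{"dx":15,"dy":-42,"wz":2.8},{"dx":15,"dy":-42,"wz":2.8},{"dx":15,"dy":-42,"wz":2.8},{"dx":15,"dy":-42,"wz":2.8},{"dx":15,"dy":-42,"wz":2.8},{"dx":15,"dy":-42,"wz":2.8}]' 0 20; python3 -m handwheel '[{"dx":15,"dy":-42,"wz":2.8},{"dx":15,"dy":-42,"wz":2.8},{"dx":15,"dy":-42,"wz":2.8},{"dx":15,"dy":-42,"wz":2.8},{"dx":12,"dy":-20},{},{}]'
```

```text
invalid input
invalid input
```

```bash
python3 -m handwheel '[{"dx":15,"dy":-42,"dz":0,"wx":0,"wy":0,"wz":2.8}]' 0 20
```

```text
clock: 0.2
tcp_pos: [0.2689, 0.5853, 0.2373]
ee_rot: [[0.328, -0.001, -0.945], [0.945, 0.001, 0.328], [0.0, -1.0, 0.001]]
force: [0.6, -0.6, 0.7]
gripper_width: 0.929
```

```bash
python3 -m handwheel '[{"dx":15,"dy":-42,"dz":0,"wx":0,"wy":0,"wz":2.8},{"dx":15,"dy":-42,"dz":0,"wx":0,"wy":0,"wz":2.8},{"dx":15,"dy":-42,"dz":0,"wx":0,"wy":0,"wz":2.8},{"dx":15,"dy":-42,"dz":0,"wx":0,"wy":0,"wz":2.8},{"dx":15,"dy":-42,"dz":0,"wx":0,"wy":0,"wz":2.8},{"dx":15,"dy":-42,"dz":0,"wx":0,"wy":0,"wz":2.8},{"dx":15,"dy":-42,"dz":0,"wx":0,"wy":0,"wz":2.8},{"dx":15,"dy":-42,"dz":0,"wx":0,"wy":0,"wz":2.8}]'; python3 -m handwheel '[{"dx":15,"dy":-42,"dz":0,"wx":0,"wy":0,"wz":2.8},{"dx":15,"dy":-42,"dz":0,"wx":0,"wy":0,"wz":2.8},{"dx":15,"dy":-42,"dz":0,"wx":0,"wy":0,"wz":2.8},{"dx":12,"dy":-20,"dz":0,"wx":0,"wy":0,"wz":0},{"dx":0,"dy":0,"dz":0,"wx":0,"wy":0,"wz":0},{"dx":0,"dy":0,"dz":0,"wx":0,"wy":0,"wz":0}]'
```

```text
clock: 1.0
tcp_pos: [0.3902, 0.2451, 0.2384]
ee_rot: [[-0.054, -0.0, -0.999], [0.999, -0.0, -0.054], [-0.0, -1.0, 0.0]]
force: [0.9, -0.1, -0.0]
gripper_width: 0.209
clock: 1.6
tcp_pos: [0.4469, 0.1008, 0.2383]
ee_rot: [[-0.196, -0.001, -0.981], [0.981, 0.0, -0.196], [0.001, -1.0, 0.001]]
force: [0.8, 0.2, 0.2]
gripper_width: 0.006
```

```bash
python3 -m handwheel '[{"dx":0,"dy":-1.5,"dz":-44,"wx":0,"wy":0,"wz":0},{"dx":0,"dy":0,"dz":-44,"wx":0,"wy":0,"wz":0},{"dx":0,"dy":0,"dz":-44,"wx":0,"wy":0,"wz":0},{"dx":0,"dy":0,"dz":0,"wx":0,"wy":0,"wz":0},{"dx":0,"dy":0,"dz":0,"wx":0,"wy":0,"wz":0}]'
python3 - <<'E'
from h import *
im,d=env.capture('side');im=im[110:270,150:360]
cv2.imwrite('pics/s1.png',cv2.resize(im,None,fx=3.5,fy=3.5,interpolation=2)[:,:,::-1])
E
```

```text
clock: 2.1
tcp_pos: [0.4462, 0.1004, 0.1065]
ee_rot: [[-0.199, -0.003, -0.98], [0.98, -0.0, -0.199], [0.0, -1.0, 0.003]]
force: [0.4, 0.1, -0.7]
gripper_width: 0.003
```

View pics/s1.png

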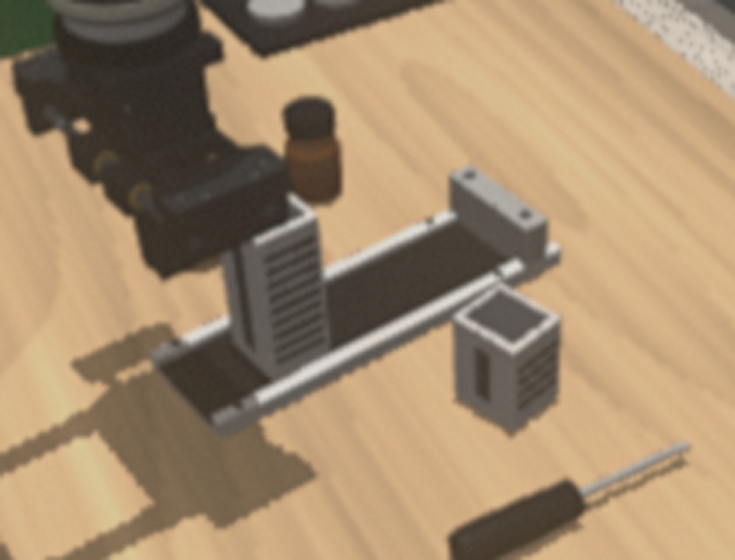

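```bash
python3 -m handwheel '[{"dx":12,"dy":2.4,"dz":0,"wx":0,"wy":0,"wz":0},{"dx":12,"dy":2.4,"dz":0,"wx":0,"wy":0,"wz":0},{"dx":5,"dy":1,"dz":0,"wx":0,"wy":0,"wz":0},{"dx":5,"dy":1,"dz":0,"wx":0,"wy":0,"wz":0},{"dx":5,"dy":1,"dz":0,"wx":0,"wy":0,"wz":0},{"dx":5,"dy":1,"dz":0,"wx":0,"wy":0,"wz":0}]'
python3 - <<'E'
from h import *
im,d=env.capture('side');im=im[110:270,150:360]
cv2.imwrite('pics/s2.png',cv2.resize(im,None,fx=3.5,fy=3.5,interpolation=2)[:,:,::-1])
E
```

```text
clock: 2.75
tcp_pos: [0.4915, 0.1081, 0.1066]
ee_rot: [[-0.197, -0.0, -0.98], [0.98, -0.0, -0.197], [0.0, -1.0, 0.0]]
force: [-0.8, -0.5, 0.9]
gripper_width: 0.007
```

View pics/s2.png

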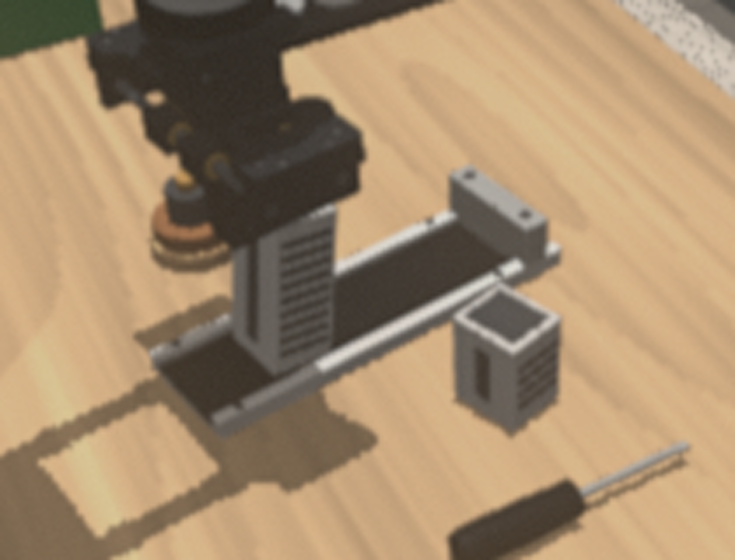

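The magazine has started to lean: its top front corner moved from crop x≈318 to 337, while its foot stayed at x≈330. I'll keep pushing.

```bash
python3 -m handwheel '[{"dx":5,"dy":1,"dz":0,"wx":0,"wy":0,"wz":0},{"dx":5,"dy":1,"dz":0,"wx":0,"wy":0,"wz":0},{"dx":5,"dy":1,"dz":0,"wx":0,"wy":0,"wz":0},{"dx":5,"dy":1,"dz":0,"wx":0,"wy":0,"wz":0},{"dx":5,"dy":1,"dz":0,"wx":0,"wy":0,"wz":0},{"dx":5,"dy":1,"dz":0,"wx":0,"wy":0,"wz":0},{"dx":0,"dy":0,"dz":0,"wx":0,"wy":0,"wz":0},{"dx":0,"dy":0,"dz":0,"wx":0,"wy":0,"wz":0}]'
python3 - <<'E'
from h import *
im,d=env.capture('side');im=im[110:270,150:360]
cv2.imwrite('pics/s3.png',cv2.resize(im,None,fx=3.5,fy=3.5,interpolation=2)[:,:,::-1])
E
```

```text
clock: 3.6
tcp_pos: [0.5213, 0.1142, 0.1066]
ee_rot: [[-0.197, -0.0, -0.98], [0.98, -0.0, -0.197], [0.0, -1.0, 0.0]]
force: [-1.6, 0.7, -0.3]
gripper_width: 0.004
```

View pics/s3.png

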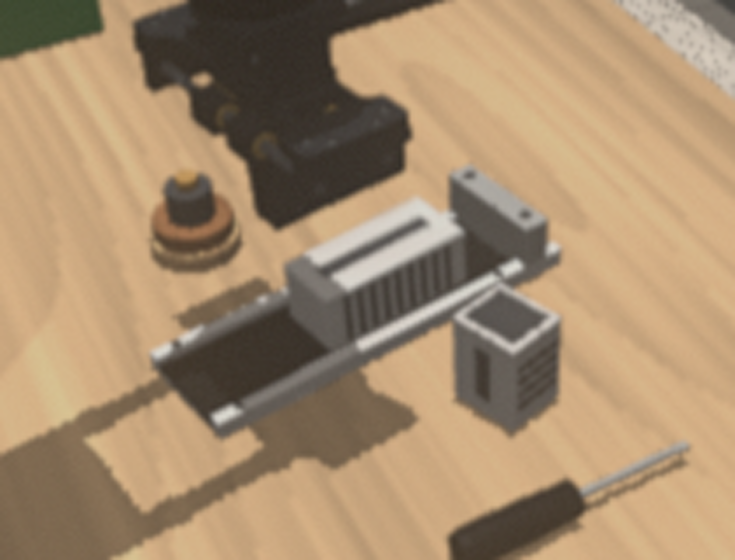

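It lies flat in the track, with its foot end at crop (315,300) and a gap to the stop. Next I'll back off and measure.

```bash
python3 -m handwheel '[{"dx":-22,"dy":-4.4,"dz":0,"wx":0,"wy":0,"wz":0},{"dx":-27,"dy":-5.4,"dz":0,"wx":0,"wy":0,"wz":0},{"dx":0,"dy":0,"dz":0,"wx":0,"wy":0,"wz":0},{"dx":0,"dy":0,"dz":0,"wx":0,"wy":0,"wz":0}]'
cat > m.py <<'E'
from h import *
import sys
im,d=env.capture('top');P=cloud('top',d);v,u=np.mgrid[0:420,0:560]
c,s=np.cos(np.radians(11.4)),np.sin(np.radians(11.4))
X=(P[...,0]-.5747)*c+(P[...,1]-.128)*s;Y=-(P[...,0]-.5747)*s+(P[...,1]-.128)*c
m=(abs(Y)<.045)&(P[...,2]>.046)&(P[...,2]<.058)&(X<.12)&(X>-.14)
print('z',np.median(P[m][:,2]),cv2.minAreaRect(np.stack([X[m],Y[m]],1).astype(np.float32)*1000),X[m].min(),X[m].max())
st=(abs(Y)<.06)&(P[...,2]>.035)&(P[...,2]<.0465)&(X>.095)&(X<.14)
if st.sum()>20: print('stop',cv2.minAreaRect(np.stack([X[st],Y[st]],1).astype(np.float32)*1000))
im=im[140:300,150:350];cv2.imwrite(sys.argv[1],cv2.resize(im,None,fx=3.7,fy=3.7,interpolation=2)[:,:,::-1])
E
python3 m.py pics/t4.png
```

```text
clock: 4.05
tcp_pos: [0.4721, 0.1044, 0.1069]
ee_rot: [[-0.197, 0.001, -0.98], [0.98, 0.0, -0.197], [-0.0, -1.0, -0.001]]
force: [0.1, -0.3, 0.0]
gripper_width: 0.006
z 0.050924902277734496 ((37.665245056152344, 3.888111114501953), (78.82367706298828, 161.25743103027344), 87.77915954589844) -0.04266385964093696 0.11968515999292222
stop ((114.85763549804688, -0.2738761901855469), (85.88345336914062, 20.640914916992188), 89.88591003417969)
```

View pics/t4.png

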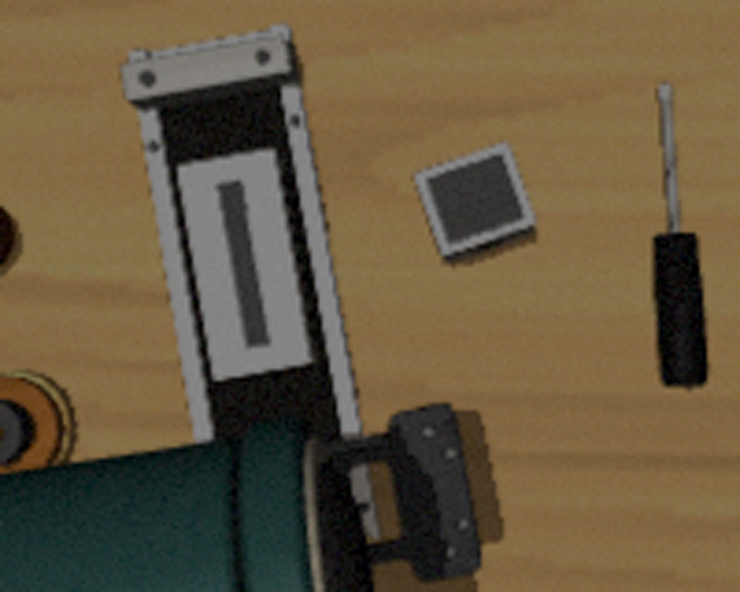

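The top view shows the magazine flat and nearly parallel to the track: front end at about (230,160), back end at (262,370). The gap to the stop is roughly 38 mm. I'll go down behind it.

```bash
python3 -m handwheel '[{"dx":0,"dy":0,"dz":-40,"wx":0,"wy":0,"wz":0},{"dx":0,"dy":0,"dz":-40,"wx":0,"wy":0,"wz":0},{"dx":0,"dy":0,"dz":0,"wx":0,"wy":0,"wz":0},{"dx":0,"dy":0,"dz":0,"wx":0,"wy":0,"wz":0}]'
sed -i 's/(X<.12)&(X>-.14)/(X<.09)\&(X>-.07)\&(abs(Y)<.034)/' m.py; python3 m.py pics/t5.png
```

```text
clock: 4.5
tcp_pos: [0.4723, 0.1044, 0.0265]
ee_rot: [[-0.197, -0.002, -0.98], [0.98, -0.0, -0.197], [0.0, -1.0, 0.002]]
force: [-0.0, 0.3, 0.5]
gripper_width: 0.003
z 0.05101323822205639 ((12.246829986572266, -2.9139060974121094), (50.72187423706055, 109.76752471923828), 89.92938995361328) -0.042665893547104 0.06715415031042941
stop ((114.71932220458984, -0.057277679443359375), (86.34590148925781, 20.81978988647461), 89.69959259033203)
```

View pics/t5.png

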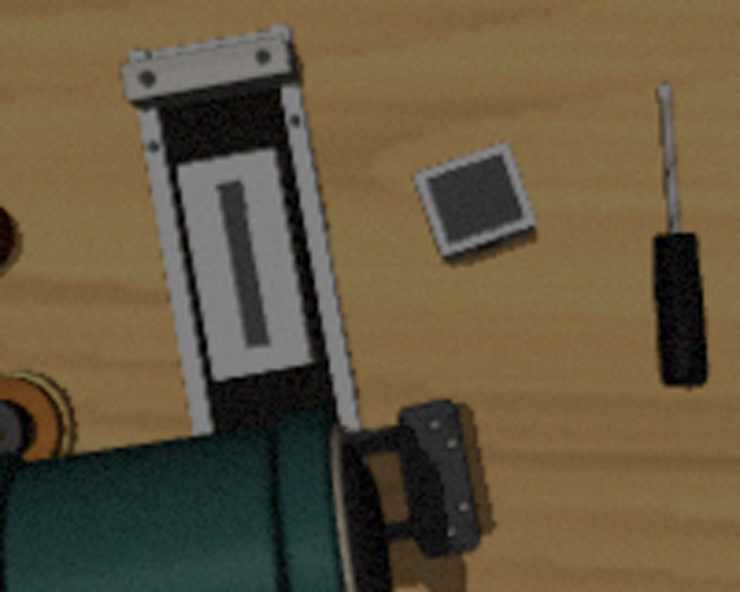

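The magazine runs from -42.7 to +67.2 mm, at y = -2.9 mm, square to the track. The stop face is at about 104.5 mm. Contact should come after 53 mm of travel and the stop after about 91 mm.

```bash
python3 -m handwheel '[{"dx":24,"dy":4.8,"dz":0,"wx":0,"wy":0,"wz":0},{"dx":20,"dy":4,"dz":0,"wx":0,"wy":0,"wz":0},{"dx":5,"dy":1,"dz":0,"wx":0,"wy":0,"wz":0},{"dx":5,"dy":1,"dz":0,"wx":0,"wy":0,"wz":0},{"dx":5,"dy":1,"dz":0,"wx":0,"wy":0,"wz":0},{"dx":5,"dy":1,"dz":0,"wx":0,"wy":0,"wz":0},{"dx":5,"dy":1,"dz":0,"wx":0,"wy":0,"wz":0},{"dx":0,"dy":0,"dz":0,"wx":0,"wy":0,"wz":0}]'; python3 m.py pics/t6.png
```

```text
clock: 5.35
tcp_pos: [0.5421, 0.1183, 0.0268]
ee_rot: [[-0.197, 0.001, -0.98], [0.98, 0.0, -0.197], [-0.0, -1.0, -0.001]]
force: [0.2, -0.4, -0.5]
gripper_width: 0.005
z 0.05080073247086575 ((64.0311508178711, -2.918550491333008), (49.94904327392578, 43.02659606933594), 89.1505126953125) 0.04249812308088409 0.08554057616609438
stop ((114.73737335205078, -0.3002586364746094), (85.59861755371094, 20.594377517700195), 89.7724609375)
```

```bash
python3 -m handwheel '[{"dx":4,"dy":0.8,"dz":0,"wx":0,"wy":0,"wz":0},{"dx":4,"dy":0.8,"dz":0,"wx":0,"wy":0,"wz":0},{"dx":4,"dy":0.8,"dz":0,"wx":0,"wy":0,"wz":0},{"dx":2,"dy":0.4,"dz":0,"wx":0,"wy":0,"wz":0},{"dx":2,"dy":0.4,"dz":0,"wx":0,"wy":0,"wz":0},{"dx":1,"dy":0.2,"dz":0,"wx":0,"wy":0,"wz":0},{"dx":0,"dy":0,"dz":0,"wx":0,"wy":0,"wz":0}]'; python3 m.py pics/t7.png
```

```text
clock: 6.1
tcp_pos: [0.5586, 0.1216, 0.0267]
ee_rot: [[-0.197, 0.0, -0.98], [0.98, 0.0, -0.197], [-0.0, -1.0, -0.0]]
force: [-0.8, -0.6, -0.4]
gripper_width: 0.003
z 0.051056944979290364 ((80.2638931274414, -3.1932621002197266), (18.740459442138672, 50.27662658691406), 0.5593298077583313) 0.07089738402080142 0.08987030438382854
stop ((111.43030548095703, -0.14116287231445312), (85.93470001220703, 28.066062927246094), 88.48590087890625)
```

Now 1 mm steps, watching the force.

```bash
Z='' ; python3 -m handwheel '[{"dx":1,"dy":0.2,"dz":0,"wx":0,"wy":0,"wz":0},{"dx":0,"dy":0,"dz":0,"wx":0,"wy":0,"wz":0}]' | grep -E 'tcp|force'; python3 -m handwheel '[{"dx":0.5,"dy":0.1,"dz":0,"wx":0,"wy":0,"wz":0},{"dx":0.5,"dy":0.1,"dz":0,"wx":0,"wy":0,"wz":0},{"dx":0,"dy":0,"dz":0,"wx":0,"wy":0,"wz":0}]'| grep -E 'tcp|force'
```

```text
tcp_pos: [0.5592, 0.1218, 0.0268]
force: [-0.9, -0.4, 0.7]
tcp_pos: [0.5603, 0.122, 0.0268]
force: [-1.4, -1.2, 1.5]
```

```bash
python3 -m handwheel '[{"dx":0.5,"dy":0.1,"dz":0,"wx":0,"wy":0,"wz":0},{"dx":0,"dy":0,"dz":0,"wx":0,"wy":0,"wz":0}]' | grep -E 'tcp|force'; python3 -m handwheel '[{"dx":0.5,"dy":0.1,"dz":0,"wx":0,"wy":0,"wz":0},{"dx":0,"dy":0,"dz":0,"wx":0,"wy":0,"wz":0}]'| grep -E 'tcp|force'
```

```text
tcp_pos: [0.5608, 0.1221, 0.0267]
force: [-2.0, -0.4, 1.7]
tcp_pos: [0.561, 0.1221, 0.0266]
force: [-2.9, -1.6, 2.3]
```

```bash
python3 -m handwheel '[{"dx":0.5,"dy":0.1,"dz":0,"wx":0,"wy":0,"wz":0},{"dx":0,"dy":0,"dz":0,"wx":0,"wy":0,"wz":0}]' | grep -E 'tcp|force'; python3 -m handwheel '[{"dx":0.5,"dy":0.1,"dz":0,"wx":0,"wy":0,"wz":0},{"dx":0,"dy":0,"dz":0,"wx":0,"wy":0,"wz":0}]'| grep -E 'tcp|force'
python3 - <<'E'
from h import *
im,d=env.capture('side');im=im[140:240,180:330]
cv2.imwrite('pics/s8.png',cv2.resize(im,None,fx=5,fy=5,interpolation=2)[:,:,::-1])
E
```

```text
tcp_pos: [0.5611, 0.1221, 0.0266]
force: [-5.4, -1.3, 4.1]
tcp_pos: [0.561, 0.1221, 0.0265]
force: [-6.1, -1.8, 6.0]
```

View pics/s8.png

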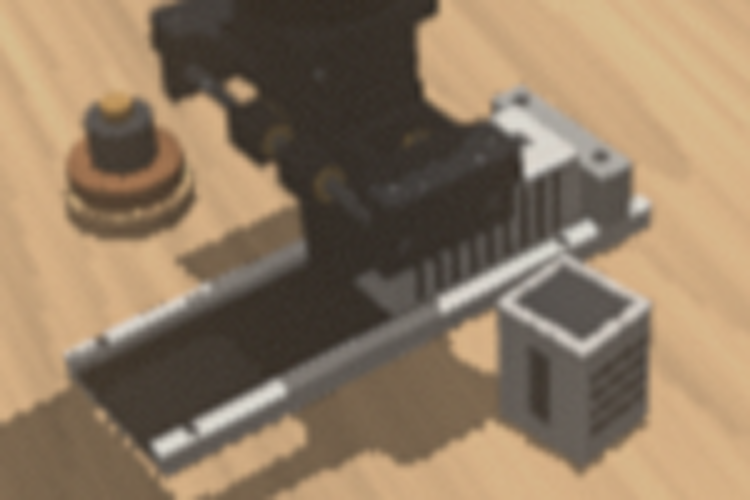

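The arm has stopped advancing and the force is up to 6 N, so the magazine is against the stop, with its top end at the stop at about (560,150). I'll back away and up.

```bash
python3 -m handwheel '[{"dx":-2,"dy":-0.4,"dz":0,"wx":0,"wy":0,"wz":0},{"dx":-8,"dy":-1.6,"dz":0,"wx":0,"wy":0,"wz":0},{"dx":-20,"dy":-4,"dz":0,"wx":0,"wy":0,"wz":0},{"dx":-25,"dy":-5,"dz":10,"wx":0,"wy":0,"wz":0},{"dx":-30,"dy":-6,"dz":30,"wx":0,"wy":0,"wz":0},{"dx":-30,"dy":-6,"dz":35,"wx":0,"wy":0,"wz":0},{"dx":-15,"dy":-3,"dz":40,"wx":0,"wy":0,"wz":0},{"dx":0,"dy":0,"dz":40,"wx":0,"wy":0,"wz":0}]'
python3 -m handwheel '[{"dx":0,"dy":0,"dz":0,"wx":0,"wy":0,"wz":0},{"dx":0,"dy":0,"dz":0,"wx":0,"wy":0,"wz":0}]'
sed -i 's/X<.09/X<.103/;s/(X>.095)/(X>.1065)/' m.py; python3 m.py pics/t9.png
python3 - <<'E'
from h import *
im,d=env.capture('side');im=im[140:240,180:330]
cv2.imwrite('pics/s9.png',cv2.resize(im,None,fx=5,fy=5,interpolation=2)[:,:,::-1])
E
```

```text
clock: 8.3
tcp_pos: [0.4295, 0.0959, 0.1822]
ee_rot: [[-0.197, -0.001, -0.98], [0.98, -0.0, -0.197], [0.0, -1.0, 0.001]]
force: [0.3, -0.7, -0.5]
gripper_width: 0.005
clock: 8.5
tcp_pos: [0.4334, 0.0966, 0.1832]
ee_rot: [[-0.197, 0.005, -0.98], [0.98, 0.001, -0.197], [-0.0, -1.0, -0.005]]
force: [-0.3, -0.5, 0.2]
gripper_width: 0.009
z 0.05096861834520372 ((48.89984130859375, -2.8019638061523438), (108.05611419677734, 50.54155731201172), 0.08407940715551376) -0.005124340908121943 0.1029037279284694
stop ((115.82543182373047, -0.21010589599609375), (18.90852928161621, 86.08452606201172), 0.3695629835128784)
```

View pics/t9.png

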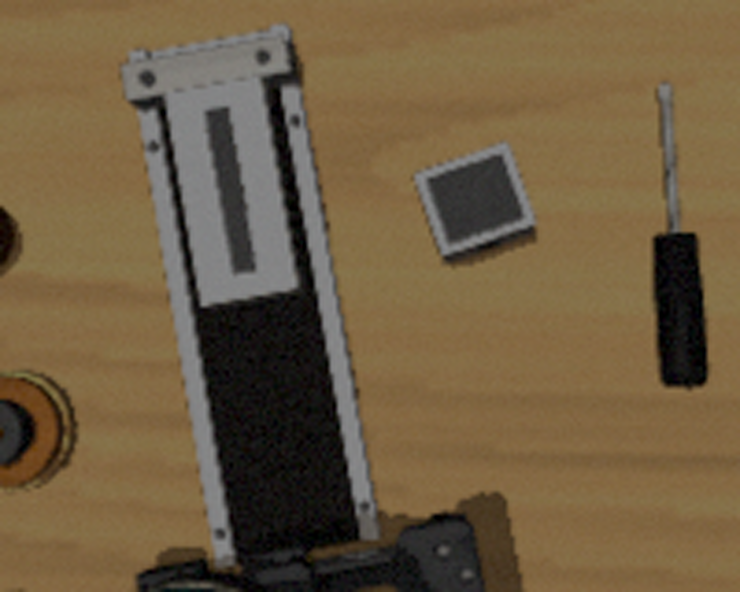

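View pics/s9.png

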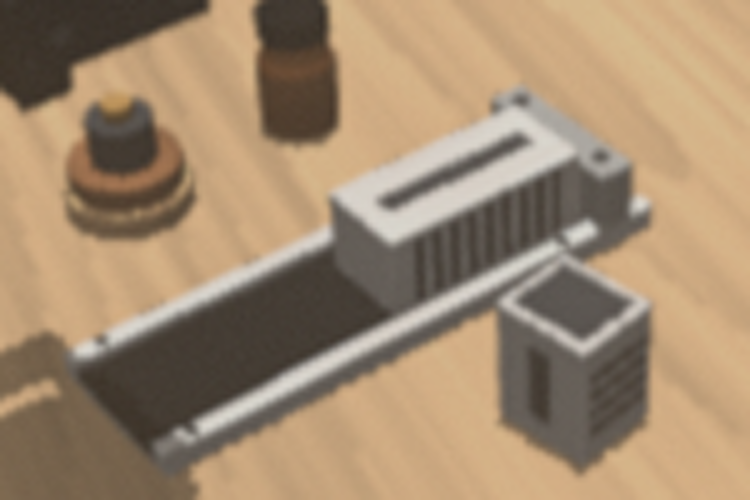

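Both views show the magazine flat and square against the stop, and the arm clear of it. The back end reads -5.1 mm, which puts the front at about 104.9 mm. The neighbouring items look undisturbed.

```bash
python3 -c "
from cell import env
print(env.hand_in())"
```

```text
the job is handed in; nothing more can be done
None
```

I tipped the tall magazine over with a push near its top, and it dropped flat in the track. I then pushed it about 38 mm along the track to the end stop, backed the arm away and handed the job in at about 8.6 s.

- **Position:** in the last top view the back end measured -5.1 mm, which puts the leading end at about 104.9 mm against the stop face at 105 mm. The magazine was square to within about 0.1°, and both camera views show no gap.
- **Contact:** at the stop the arm stopped moving forward while the push force rose to about 6 N. There was also an upward force of about 6 N on the tool then. I didn't find its cause, but it was gone once I backed off.
- **Neighbouring items:** the short magazine, work holder, jar and screwdriver looked unmoved in the pictures. I didn't re-measure their positions.

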